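Empty the biscuit tilt tray into the basket

ROBOT

A 6-joint arm with a two-finger parallel gripper is mounted at the origin on a cart in front of the work surface, level with it; the furniture and walls round the work are solid. World frame = base frame: x ahead of the robot, y to its left, z up, the work surface at z = 0. Lengths are in m, angles in rad, forces in N, time in s.
With the tool pointing down it reaches from about 0.25 to 0.725 m from the base axis. Payload 4 kg.
Tool frame: the origin (TCP) lies on the front face of the gripper's body, between the roots of the fingers; the fingertips stand 73 mm ahead of it and the grasp point (between the pads) lies bot.tcp_to_grasp ahead of it (bot.tcp_to_grasp is the distance from the TCP to the grasp point, in m); z points along the fingers, y is the line along which they close (so a half turn about z gives the same grasp; the last joint's range is limited). The gripper opens to 85 mm and grips with 20 to 120 N. Pads are 22 mm wide; open, the fingers measure 114 mm over their backs; the gripper's body (76 mm by 85 mm) begins 54 mm behind the grasp point. The pads swing forward as they close: fully open they stand 13 mm farther back than shut.
Start: joints at [-1.345, 0.241, 0.005, 1.335, 0, 1.571], TCP at [0.112, -0.487, 0.304] pointing down, gripper open.
Joint ranges: [-2.72, 2.72], [-1.05, 1.87], [-1.09, 1.28], [-1.99, 2.15], [-1.42, 1.44], [-3.14, 3.14]. Speed limits (rad/s): [2.79, 2.79, 3.14, 3.14, 3.14, 3.14].

INTERFACE

Orientations are given as a unit quaternion [x, y, z, w].
In Python, from workcell import bot gives the robot as it stands.
- The arm moves only by the shell command python3 -m jog 'ROWS' [OPENING]. ROWS is JSON, one flat list of numbers, 6 for each row, row after row: the shift along the world's x, y, z scaled (see below), then the turn, a rotation vector about the world's x, y, z scaled (see below). In form: [tx, ty, tz, wx, wy, wz, tx, ty, tz, wx, wy, wz, ...]. A call has 1 to 10 rows; each row is the pose to reach, as a shift and turn from the pose commanded when the call began; what a row does not reach only later rows make up. The controller multiplies each number of a shift by 800 mm and each number of a turn by 2 rad. A row lasts 1/12 s, in which the tool goes at most 41.7 mm and 7.16 degrees, less where a joint would pass 70% of its speed; a pose out of reach is approached as far as the arm can. A call with a number of a shift or a turn outside -1 to 1 is refused whole. A call with a gripper value outside its range is refused whole. OPENING is the opening, from -1 (shut) to 1 (fully open), set as the call begins (- or left out, the last holds). The fingers move at their own pace and stop on an object; the grip force is fixed at half the most. Time passes only in rows, so rows that repeat a pose let the fingers close. It gives the time, the measured TCP pose, the force, the opening and the grip force at its end, in the units of the state.
- bot.get_obs(): the state, without advancing time (a new reading comes with each control period).
- bot.camera(name): name is "scene" or "side" or "wrist"; returns (picture, depth): 400x640x3 uint8, red, green, blue; 400x640 float32, m along the optical axis (not along the pixel's ray), 0 where there is no reading.
- bot.calibration(name): a dict with "intrinsics" (3x3 intrinsics, pixels), "pose" (4x4, takes a point from camera to world coordinates). Camera axes: x right, y up, looking along -z (the intrinsics and any distortion apply to the point x, -y, -z); pixel columns grow to the right and rows downward; lengths in m; the calibration is good to about 2 mm. A picture is of the moment at which its call begins: read the wrist's pose just before it. calibration takes no time and is no camera call; for the wrist camera it gives the pose at the moment of the call.
- bot.job_done(): hands the job in; it is judged then, once.
Trained networks look in the newest picture that a camera, given by its name, has taken for a name from the list of things; names that differ only in an ending like _2 or _b are one class to them, and where a whole thing is asked for, a point or a joint stands for the part that bears it (a point fixed in the world has none). Each returns a list of dicts, best first, with "confidence" (0 to 1); they miss things now and then, are a little off and sometimes report something else, mostly with a low value. They report only what shows in the picture. A call takes as long as a camera call. They do not tell look-alikes from the thing itself.
- bot.find_in(label, camera): "at" ([x, y, z] in m, in the coordinates of the camera as it stood for that picture, good to about 4 mm: the middle of the surface that is visible of it).
- bot.tip_of(label, camera): "at" ([x, y, z] in m, in the coordinates of the camera as it stood for that picture, good to about 4 mm: a listed point, or the origin of a listed thing).
The state is a dict: "clock": time; "joint_pos": joint angles; "joint_vel": joint speeds; "tau": joint torques, N m; "eef_pos": TCP position; "tool_rot": TCP orientation; "ft_force": force on the tool from outside, world axes, zero at the start; "ft_torque": the same for the moment, N m; "grip_width": finger opening in m; "grasp_force": force on a finger pad.
Only numpy, scipy, OpenCV 4.12 (cv2) and the standard library are available. Lean on these libraries where they do the work, as an engineer would, in place of code of your own. Each camera call takes 0.05 s, during which the arm holds its last target. There are 200 camera calls.

TASK

Lift the handle of the hinged aluminium tray until all three biscuits slide over its open edge into the teal basket, then lower the tray gently until it lies fully home on its rests; do not let it drop. Leave the basket where it stands, and do not touch the biscuits with the robot.

Things in the scene. Friction and masses are not known exactly. Their poses are not given: they have to be found in the camera images.
- tray_stand: Grey steel stand of the tilt tray, fixed. Origin on the table below the middle of the hinge axis; z up, y along that axis, x from handle to outlet: the handle lies at its -x (robot's left), the basket at its +x (right). Base plate 6 mm thick, x -140 to +10, y +-107 mm; side cheeks 126 mm high at y = +-100 mm; upright guard panel 101 mm high at x = -126 mm, so only the handle can be reached under.
- tray_hinge (a point): Point on the hinge axis, mid-width, 108 mm above the table; its axes are those of the stand and it does not move.
- tilt_tray (a joint): Tilt of the tray in rad: 0 = level, fully home on its two rubber-capped rest posts; grows as the handle side is lifted, stop at 0.75. The hinge is free: lifting the handle takes about 2 to 4 N, and the tray falls back by its own weight when let go. The biscuits begin to slide at about 0.3 to 0.45.
- tray_handle (a point): Middle of the handle, a round steel bar 12 mm in diameter, straight for 72 mm along the hinge direction and bent back to the tray at both ends; clear gap of 31 mm between bar and tray edge. With the tray level it lies 168 mm from the hinge axis on the stand's -x side, 10 mm above that axis and 118 mm above the table, free underneath. The point turns with the tray.
- tray_lip (a point): Middle of the tray's open outlet edge, on top of the floor: 50 mm beyond the hinge axis and 7 mm above it with the tray level. The aluminium tray is 178 mm long and 174 mm wide; its floor is polished, with 32 mm high rims at both sides and at the handle end, none at the outlet. The point turns with the tray.
- catch_basket: Small open teal basket, 156 x 201 x 64 mm (x, y, z), standing loose on the table under the outlet. Origin at the centre of its underside; inside it measures 126 x 171 mm and the floor is 8 mm up.
- biscuit_a: Loose round biscuit, 53 x 55 x 11 mm, lying flat in the tray at the start. Origin at the centre of its underside.
- biscuit_b: Loose round biscuit, 52 x 52 x 11 mm, lying flat in the tray at the start. Origin at the centre of its underside.
- biscuit_c: Loose round biscuit, 54 x 52 x 10 mm, lying flat in the tray at the start. Origin at the centre of its underside.
Things that resemble listed ones, but are neither listed nor needed, are in the scene too. What is shaped like the biscuit_b but blue or pink is not meant.

How it is judged:
On the way, in this order (a step that is already met when the one before it is completed fails the run):
1. the tray is lifted (more than 0.25 rad) (value of joint tilt_tray above 0.25 rad), for 0.1 s.
2. all three biscuits are in the basket while the tray is still lifted (more than 0.1 rad) (x of biscuit_a in the frame of catch_basket between -0.066 and 0.066 m and y of biscuit_a in the frame of catch_basket between -0.089 and 0.089 m and z of biscuit_a in the frame of catch_basket between 0 and 0.055 m and x of biscuit_b in the frame of catch_basket between -0.066 and 0.066 m and y of biscuit_b in the frame of catch_basket between -0.089 and 0.089 m and z of biscuit_b in the frame of catch_basket between 0 and 0.055 m and x of biscuit_c in the frame of catch_basket between -0.066 and 0.066 m and y of biscuit_c in the frame of catch_basket between -0.089 and 0.089 m and z of biscuit_c in the frame of catch_basket between 0 and 0.055 m and value of joint tilt_tray above 0.1 rad), for 0.1 s.
3. the tray is home again (less than 0.03 rad) (value of joint tilt_tray below 0.03 rad), for 0.2 s.
At the end, for the whole second after the job is handed in: All three biscuits lie inside the basket at rest (origins within its walls and no higher than 55 mm above its underside), the tray is home (angle under 0.03 rad), and the basket stands upright within 30 mm of where it stood (x of biscuit_a in the frame of catch_basket between -0.066 and 0.066 m and y of biscuit_a in the frame of catch_basket between -0.089 and 0.089 m and z of biscuit_a in the frame of catch_basket between 0 and 0.055 m and x of biscuit_b in the frame of catch_basket between -0.066 and 0.066 m and y of biscuit_b in the frame of catch_basket between -0.089 and 0.089 m and z of biscuit_b in the frame of catch_basket between 0 and 0.055 m and x of biscuit_c in the frame of catch_basket between -0.066 and 0.066 m and y of biscuit_c in the frame of catch_basket between -0.089 and 0.089 m and z of biscuit_c in the frame of catch_basket between 0 and 0.055 m and value of joint tilt_tray below 0.03 rad and linear speed of each of biscuit_a, biscuit_b, biscuit_c below 0.02 m/s and distance of catch_basket from where it was at the start of the episode below 0.03 m and angle between catch_basket's own z axis and vertical below 0.1 rad); the robot touches nothing.
It fails at once if the tray is dropped: it falls faster than 2.5 rad/s (velocity of joint tilt_tray below -2.5 rad/s).
It fails at once if the basket is moved by more than 30 mm (distance of catch_basket from where it was at the start of the episode above 0.03 m).
It fails at once if the robot touches a biscuit (contact force between any of the fingers, the arm and biscuit_a above 0.3 N or contact force between any of the fingers, the arm and biscuit_b above 0.3 N or contact force between any of the fingers, the arm and biscuit_c above 0.3 N).
It also fails if it takes over 43 s, if anything falls off the work surface, if the arm or the gripper's body presses on something with over 40 N, if the wrist force passes 120 N, or if a joint passes its speed limit or range.

## Working session

There is one attempt and no reset: what is moved stays moved. The work goes in short steps, Python scripts to look and compute and a shell command to move; the robot and the scene stay as the last step left them, time stands still between calls to the robot, and variables do not carry over. Pictures are saved under pics/ and viewed, at most 10 in all, crops included, and the job is handed in when it is done.

```bash
mkdir -p pics
cat > h.py <<'E'
import numpy as np, cv2
from workcell import bot
def w(cam,p):
    return (bot.calibration(cam)["pose"]@np.r_[p,1])[:3]
def snap(cam,name):
    im,d=bot.camera(cam); cv2.imwrite(f"pics/{name}.png",im[:,:,::-1]); return im,d
E
python3 - <<'E'
from h import *
np.set_printoptions(precision=4,suppress=True)
for c in("scene","side"):
    snap(c,c+"0")
    for l in("tray_handle","tray_lip","tray_hinge","tray_stand","catch_basket","biscuit_a"):
        for r in bot.tip_of(l,c): print(c,l,round(r["confidence"],2),w(c,r["at"]))
o=bot.get_obs();print(o)
a=cv2.imread("pics/scene0.png");b=cv2.imread("pics/side0.png")
cv2.imwrite("pics/both.png",cv2.resize(np.vstack([a,b]),(480,600)))
E
```

```text
scene tray_handle 0.66 [0.5423 0.061  0.1127]
scene tray_lip 0.96 [ 0.5633 -0.1574  0.1143]
scene tray_stand 0.69 [ 0.5652 -0.1046  0.0017]
scene catch_basket 0.83 [ 0.5694 -0.2088 -0.0025]
scene biscuit_a 0.9 [ 0.5098 -0.0348  0.1162]
scene biscuit_a 0.82 [0.5964 0.1264 0.0028]
scene biscuit_a 0.81 [ 0.5962 -0.0159  0.1146]
scene biscuit_a 0.57 [ 0.5754 -0.0869  0.1112]
scene biscuit_a 0.53 [ 0.4725  0.104  -0.0022]
side tray_handle 0.67 [0.5375 0.0615 0.1177]
side tray_handle 0.42 [ 0.5597 -0.1056  0.1063]
side tray_lip 0.61 [ 0.5669 -0.1485  0.1164]
side tray_hinge 0.79 [ 0.5606 -0.1028  0.1082]
side tray_stand 0.75 [ 0.5652 -0.1073  0.0015]
side catch_basket 0.65 [ 0.5702 -0.206  -0.0044]
side biscuit_a 0.94 [ 0.5975 -0.024   0.1123]
side biscuit_a 0.9 [0.5966 0.1275 0.0003]
side biscuit_a 0.7 [ 0.5748 -0.0879  0.1162]
side biscuit_a 0.61 [ 0.5186 -0.034   0.1147]
side biscuit_a 0.59 [0.4744 0.1092 0.0006]
{'clock': 0.7, 'joint_pos': array([-1.345 ,  0.2405,  0.0051,  1.3352, -0.    ,  1.5708]), 'joint_vel': array([-0.0009,  0.0011,  0.0006, -0.0012,  0.0003, -0.0005]), 'tau': array([ -0.0003, -37.2081,  25.2641,   0.001 ,   0.    ,  -0.    ]), 'eef_pos': array([ 0.112 , -0.4873,  0.304 ]), 'tool_rot': array([0.9936, 0.1127, 0.    , 0.0001]), 'ft_force': array([0.0225, 0.702 , 0.0033]), 'ft_torque': array([-0.0185, -0.0061, -0.0388]), 'grasp_force': 0.0, 'grip_width': 0.08537134825937705}
```

View pics/scene0.png

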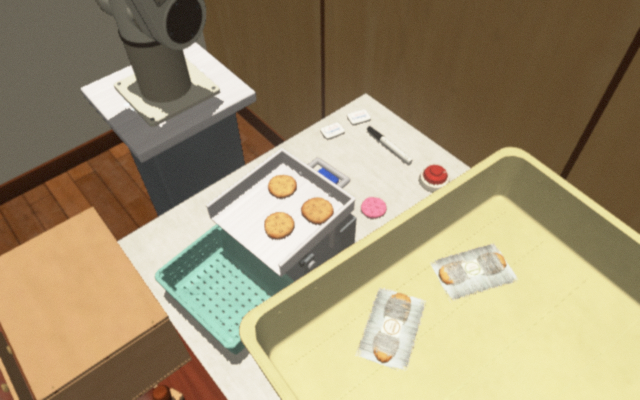

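View pics/side0.png

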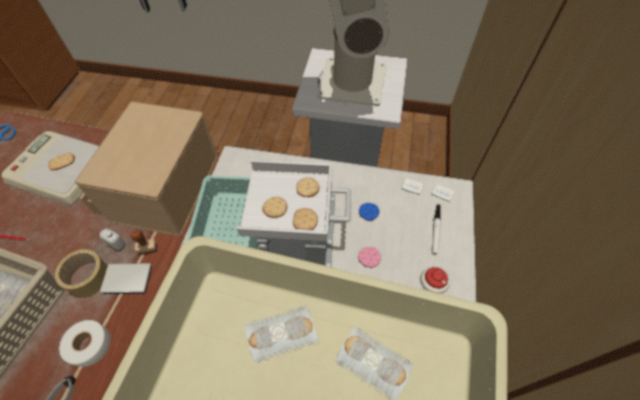

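The scene picture shows the tray at about (285,210) with three orange biscuits (282,186), (318,210), (279,225). The basket is at (220,290). The side picture shows the handle bracket at (340,205), free on the robot's left.

Possible confusions:
- **Biscuits:** blue disc at side (369,211), pink disc at (370,257), packed biscuits at (282,332) and (375,362), and one on the scale at (61,161).
- **Handle:** the dark grip-like part on the stand's cheek, side (337,235).

I choose the pale loop at (340,205), which sits at the tray end opposite the basket.

Run:
```python
from h import *
np.set_printoptions(precision=4,suppress=True,linewidth=200)
print(bot.tcp_to_grasp)
P=[]
for c in("scene","side"):
    im,d=bot.camera(c);k=bot.calibration(c);K=k["intrinsics"]
    v,u=np.nonzero(d>0);z=d[v,u]
    p=np.c_[(u-K[0,2])/K[0,0]*z,-(v-K[1,2])/K[1,1]*z,-z,np.ones_like(z)]@k["pose"].T
    P.append(p[:,:3])
    if c=="side": np.save("side.npy",np.c_[u,v,p[:,:3]])
    for l in("tray_handle","tray_lip","tray_hinge","tray_stand","catch_basket"):
        for r in bot.tip_of(l,c)[:1]: print(c,l,round(r["confidence"],2),w(c,r["at"]))
P=np.vstack(P)
print("height cm max; rows x from 0.2, cols y from -0.5 step .1")
for x in np.arange(.2,1.1,.1):
    print(round(x,1),[int(100*np.max(P[(abs(P[:,0]-x)<.05)&(abs(P[:,1]-y)<.05)][:,2],initial=-.1)) for y in np.arange(-.5,.5,.1)])
a=cv2.imread("pics/side0.png")[140:270,180:400];cv2.imwrite("pics/crop.png",cv2.resize(a,None,fx=3.5,fy=3.5,interpolation=2))
```

```text
0.0539
scene tray_handle 0.78 [0.5455 0.0611 0.1118]
scene tray_lip 0.79 [ 0.5624 -0.1539  0.1148]
scene tray_hinge 0.94 [ 0.5641 -0.1086  0.107 ]
scene tray_stand 0.9 [ 0.566  -0.1098 -0.0005]
scene catch_basket 0.7 [ 0.5718 -0.2076 -0.0034]
side tray_handle 0.6 [0.5403 0.0604 0.1159]
side tray_lip 0.79 [ 0.5689 -0.1507  0.1174]
side tray_stand 0.73 [ 0.563  -0.1058  0.0007]
side catch_basket 0.64 [ 0.5635 -0.1064 -0.0002]
height cm max; rows x from 0.2, cols y from -0.5 step .1
0.2 [-10, -10, -10, 0, 32, 33, 0, 0, -10, -10]
0.3 [-10, -10, 0, 0, 0, 0, 0, 0, 0, 0]
0.4 [16, 16, 16, 0, 0, 0, 0, 1, 1, 0]
0.5 [16, 16, 16, 14, 15, 15, 12, 0, 1, 0]
0.6 [16, 16, 16, 11, 14, 15, 12, 3, 4, 0]
0.7 [5, 7, 11, 11, 14, 11, 11, 11, 11, 11]
0.8 [10, 5, 11, 11, 2, 2, 2, 2, 11, 11]
0.9 [10, 3, 11, 11, 1, 1, 1, 2, 11, 11]
1.0 [4, 2, 11, 9, -10, 0, 0, 0, 11, 11]
```

View pics/crop.png

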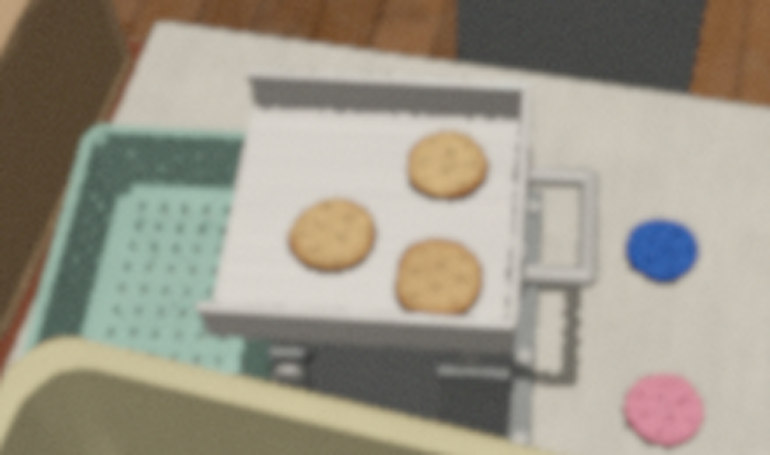

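The crop confirms the pale handle loop on the tray's left end, with its bar at side pixel (348,204). Next I go above it.

```bash
python3 -m jog '[0.27,0.34,0,0,0,0.6,0.27,0.34,0,0,0,0.6,0.27,0.34,0,0,0,0.6,0.27,0.34,0,0,0,0.6,0.27,0.34,0,0,0,0.6,0.27,0.34,0,0,0,0.6,0.27,0.34,0,0,0,0.6,0.27,0.34,0,0,0,0.6,0.27,0.34,0,0,0,0.6,0.27,0.34,0,0,0,0.6]' -0.3; python3 -c "
from workcell import bot;o=bot.get_obs();print(o['joint_pos'],o['tool_rot'])"
```

```text
clock: 2.13
eef_pos: [0.3298, -0.2127, 0.3041]
tool_rot: [0.753, 0.658, 0.001, 0.0]
ft_force: [-0.3, -0.1, 0.1]
grip_width: 0.03
grasp_force: 0.0
[-5.73352307e-01  2.63114662e-02 -2.45580874e-01  1.29819311e+00
  9.96536120e-04  1.13078661e+00] [7.52644344e-01 6.58427002e-01 5.76828810e-04 2.04637909e-04]
```

```bash
python3 -m jog '[0.266,0.345,0,0,0,0.6,0.266,0.345,0,0,0,0.6,0.266,0.345,0,0,0,0.6,0.266,0.345,0,0,0,0.6,0.266,0.345,0,0,0,0.6,0.266,0.345,0,0,0,0.6,0.266,0.345,0,0,0,0.6,0.266,0.345,0,0,0,0.6,0.266,0.345,0,0,0,0.6,0.266,0.345,0,0,0,0.6]'
python3 -m jog '[0,0,0,0,0,0.315,0,0,0,0,0,0.315,0,0,0,0,0,0.315,0,0,0,0,0,0.315,0,0,0,0,0,0.315,0,0,0,0,0,0.315,0,0,0,0,0,0.315]'
python3 - <<'E'
from h import *
np.set_printoptions(precision=4,suppress=True,linewidth=200)
o=bot.get_obs();print(o['joint_pos'],o['eef_pos'],o['tool_rot'])
for i in range(3):
    im,d=snap("wrist",f"w{i}")
    for l in("tray_handle","tray_hinge","tray_lip"):
        for r in bot.tip_of(l,"wrist")[:2]: print(l,round(r["confidence"],2),w("wrist",r["at"]))
np.save("wd.npy",d)
E
```

```text
clock: 2.97
eef_pos: [0.5428, 0.0643, 0.303]
tool_rot: [0.25, 0.968, 0.001, 0.0]
ft_force: [0.2, -1.2, -1.2]
grip_width: 0.0297
grasp_force: 0.0
clock: 3.55
eef_pos: [0.5407, 0.0607, 0.3039]
tool_rot: [-0.056, 0.998, -0.0, -0.0]
ft_force: [0.1, -0.0, -0.2]
grip_width: 0.0297
grasp_force: 0.0
[ 0.1118  0.3287  0.1248  1.367  -0.      0.0004] [0.5407 0.0607 0.3039] [-0.0556  0.9985 -0.     -0.0001]
tray_handle 0.95 [0.5396 0.0591 0.1157]
tray_hinge 0.59 [ 0.5621 -0.1051  0.1006]
tray_lip 0.88 [ 0.5687 -0.1594  0.1144]
tray_handle 0.8 [0.5397 0.0613 0.1174]
tray_hinge 0.91 [ 0.5624 -0.1053  0.102 ]
tray_lip 0.93 [ 0.5674 -0.1594  0.1132]
tray_handle 0.67 [0.539  0.0581 0.1143]
tray_hinge 0.67 [ 0.5652 -0.1081  0.1051]
tray_lip 0.71 [ 0.5693 -0.1565  0.1131]
```

View pics/w0.png

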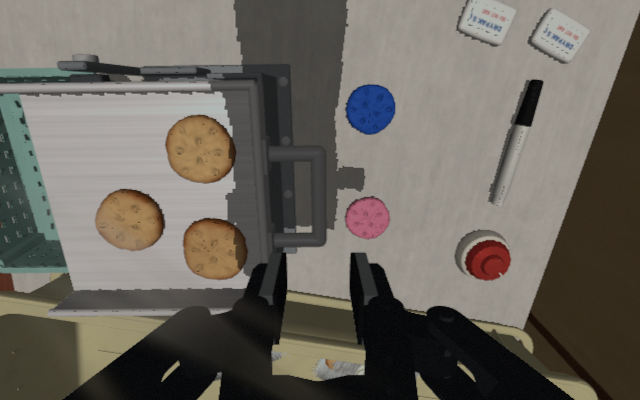

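The wrist picture shows the handle bar at column ~319, rows 150–243. The fingers at columns ~268 and ~368 straddle it. I now fit the bar from depth.

Run:
```python
from h import *
np.set_printoptions(precision=4,suppress=True,linewidth=200)
d=np.load("wd.npy");k=bot.calibration("wrist");K=k["intrinsics"]
def pts(v0,v1,u0,u1):
    v,u=np.mgrid[v0:v1,u0:u1];v=v.ravel();u=u.ravel();z=d[v,u]
    p=(np.c_[(u-K[0,2])/K[0,0]*z,-(v-K[1,2])/K[1,1]*z,-z,np.ones_like(z)]@k["pose"].T)[:,:3]
    return p[z>0]
p=pts(168,228,300,340);b=p[(p[:,2]>.105)&(p[:,2]<.135)]
m=b.mean(0);q=np.linalg.svd((b-m)[:,:2])[2][0]
n=np.array([-q[1],q[0]]);s=(b-m)[:,:2]@n
print("bar",m,"dir",q,"halfwidth",np.percentile(s,[2,98]),"ztop",np.percentile(b[:,2],[5,50,95]),len(b))
f=pts(155,245,270,310);f=f[(f[:,2]>.1)]
E=pts(100,280,225,275);e=E[E[:,2]>.135];print("rim",e.mean(0),np.percentile(e,[2,98],axis=0))
# bar ends: y extents of loop
l=pts(130,270,308,330);l=l[(l[:,2]>.105)&(l[:,2]<.135)];print("loop x",np.percentile(l[:,0],[1,99]))
```

```text
bar [0.54   0.0614 0.1219] dir [0.9929 0.1188] halfwidth [-0.0057  0.0056] ztop [0.119  0.1222 0.1238] 903
rim [0.5271 0.0227 0.1687] [[0.4736 0.0103 0.1434]
 [0.5845 0.0416 0.2559]]
loop x [0.501 0.581]
```

```bash
python3 -m jog '[0,0.001,-0.04,0,0,0,0,0.001,-0.08,0,0,0,0,0.001,-0.11,0,0,0,0,0.001,-0.13,0,0,0,0,0.001,-0.145,0,0,0,0,0.001,-0.155,0,0,0,0,0.001,-0.162,0,0,0,0,0.001,-0.165,0,0,0,0,0.001,-0.165,0,0,0]'
```

```text
clock: 4.9
eef_pos: [0.5403, 0.0614, 0.1746]
tool_rot: [-0.057, 0.998, -0.0, 0.0]
ft_force: [-7.3, 0.0, 12.2]
grip_width: 0.0299
grasp_force: 5.8
```

Unexpected 12 N contact, so I look before closing.

Run:
```python
from h import *
snap("wrist","w5");snap("side","s5");o=bot.get_obs();print(o['ft_force'],o['ft_torque'],o['joint_pos'])
a=cv2.imread("pics/w5.png");b=cv2.imread("pics/side5.png") if 0 else cv2.imread("pics/s5.png")[130:270,260:420]
b=cv2.resize(b,(457,400),interpolation=2)
cv2.imwrite("pics/c5.png",cv2.resize(np.hstack([a[:,100:443],b]),None,fx=1,fy=1))
```

```text
[-6.92035953  0.38808819 13.70945578] [-0.51196202  1.28964208 -0.26582435] [ 1.13431051e-01  4.14380048e-01 -9.90727584e-02  1.05635992e+00
 -6.68764362e-04 -9.06987848e-05]
```

View pics/c5.png

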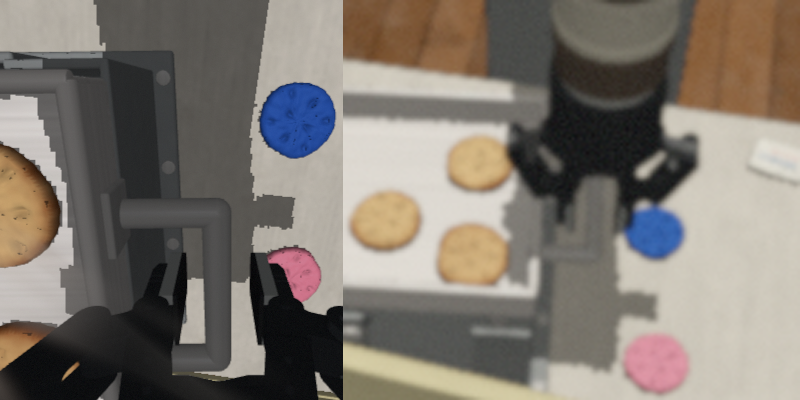

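In the left half, the bar runs vertically at column ~215, between the fingers (175 and 262). On the right, the −y finger knuckle sits over the tray's end rim. The moment puts the contact about 37 mm toward −y, so the knuckle is resting on the rim. I raise 8 mm and close, which also draws the knuckles in.

```bash
python3 -m jog '[0,0,0.006,0,0,0,0,0,0.01,0,0,0,0,0,0.01,0,0,0]'; python3 -m jog '[0,0,0,0,0,0,0,0,0,0,0,0,0,0,0,0,0,0,0,0,0,0,0,0,0,0,0,0,0,0]' -1
```

```text
clock: 5.25
eef_pos: [0.5418, 0.0616, 0.1813]
tool_rot: [-0.057, 0.998, 0.0, 0.002]
ft_force: [0.4, -0.1, 0.8]
grip_width: 0.03
grasp_force: 0.0
clock: 5.67
eef_pos: [0.5411, 0.0612, 0.1801]
tool_rot: [-0.057, 0.998, -0.0, 0.0]
ft_force: [0.2, -3.0, 4.1]
grip_width: 0.0096
grasp_force: 58.6
```

Run:
```python
import numpy as np
r,h=.168,.072
for t in np.arange(0,.72,.02):
    s=r*(1-np.cos(t))+h*np.sin(t);z=r*np.sin(t)-h*(1-np.cos(t))
    print("%.2f"%t,np.round(np.array([.119*s,-.993*s,z])/.8,4),np.round([.993*t/2,.119*t/2],4))
```

```text
0.00 [ 0. -0.  0.] [0. 0.]
0.02 [ 0.0002 -0.0018  0.0042] [0.0099 0.0012]
0.04 [ 0.0004 -0.0037  0.0083] [0.0199 0.0024]
0.06 [ 0.0007 -0.0057  0.0124] [0.0298 0.0036]
0.08 [ 0.0009 -0.0078  0.0165] [0.0397 0.0048]
0.10 [ 0.0012 -0.01    0.0205] [0.0496 0.006 ]
0.12 [ 0.0015 -0.0122  0.0245] [0.0596 0.0071]
0.14 [ 0.0017 -0.0145  0.0284] [0.0695 0.0083]
0.16 [ 0.002  -0.0169  0.0323] [0.0794 0.0095]
0.18 [ 0.0023 -0.0194  0.0361] [0.0894 0.0107]
0.20 [ 0.0026 -0.0219  0.0399] [0.0993 0.0119]
0.22 [ 0.0029 -0.0245  0.0437] [0.1092 0.0131]
0.24 [ 0.0033 -0.0272  0.0473] [0.1192 0.0143]
0.26 [ 0.0036 -0.03    0.051 ] [0.1291 0.0155]
0.28 [ 0.0039 -0.0328  0.0545] [0.139  0.0167]
0.30 [ 0.0043 -0.0357  0.058 ] [0.149  0.0178]
0.32 [ 0.0046 -0.0387  0.0615] [0.1589 0.019 ]
0.34 [ 0.005  -0.0417  0.0649] [0.1688 0.0202]
0.36 [ 0.0054 -0.0449  0.0682] [0.1787 0.0214]
0.38 [ 0.0058 -0.048   0.0715] [0.1887 0.0226]
0.40 [ 0.0061 -0.0513  0.0747] [0.1986 0.0238]
0.42 [ 0.0065 -0.0546  0.0778] [0.2085 0.025 ]
0.44 [ 0.0069 -0.0579  0.0809] [0.2185 0.0262]
0.46 [ 0.0074 -0.0614  0.0839] [0.2284 0.0274]
0.48 [ 0.0078 -0.0648  0.0868] [0.2383 0.0286]
0.50 [ 0.0082 -0.0684  0.0897] [0.2482 0.0298]
0.52 [ 0.0086 -0.072   0.0924] [0.2582 0.0309]
0.54 [ 0.0091 -0.0756  0.0952] [0.2681 0.0321]
0.56 [ 0.0095 -0.0793  0.0978] [0.278  0.0333]
0.58 [ 0.01   -0.0831  0.1004] [0.288  0.0345]
0.60 [ 0.0104 -0.0869  0.1029] [0.2979 0.0357]
0.62 [ 0.0109 -0.0907  0.1053] [0.3078 0.0369]
0.64 [ 0.0113 -0.0946  0.1076] [0.3178 0.0381]
0.66 [ 0.0118 -0.0986  0.1099] [0.3277 0.0393]
0.68 [ 0.0123 -0.1026  0.112 ] [0.3376 0.0405]
0.70 [ 0.0128 -0.1066  0.1141] [0.3476 0.0416]
```

```bash
python3 -m jog '[0,-0.002,0.004,0.01,0.001,0,0,-0.004,0.008,0.02,0.002,0,0.001,-0.006,0.012,0.03,0.004,0,0.001,-0.008,0.0165,0.04,0.005,0,0.001,-0.01,0.0205,0.05,0.006,0,0.0015,-0.012,0.0245,0.06,0.007,0,0.002,-0.0145,0.028,0.07,0.008,0,0.002,-0.017,0.032,0.08,0.01,0,0.002,-0.0195,0.036,0.09,0.011,0,0.003,-0.022,0.04,0.1,0.012,0]'
python3 - <<'E'
from h import *
for c in("scene","side"): snap(c,c+"6")
a=cv2.imread("pics/scene6.png")[120:320,180:400];b=cv2.imread("pics/side6.png")[130:280,180:400]
cv2.imwrite("pics/c6.png",np.hstack([cv2.resize(a,(396,360)),cv2.resize(b,(396,360))]))
o=bot.get_obs();print(o['ft_force'],o['ft_torque'],o['eef_pos'])
E
```

```text
clock: 6.5
eef_pos: [0.5432, 0.0434, 0.2122]
tool_rot: [-0.057, 0.993, 0.101, -0.006]
ft_force: [3.1, -2.8, -2.8]
grip_width: 0.0096
grasp_force: 58.7
[ 2.99636263 -3.16864158 -1.95241718] [-0.81338839 -0.61936953  0.0481353 ] [0.54322537 0.04336451 0.2122934 ]
```

View pics/c6.png

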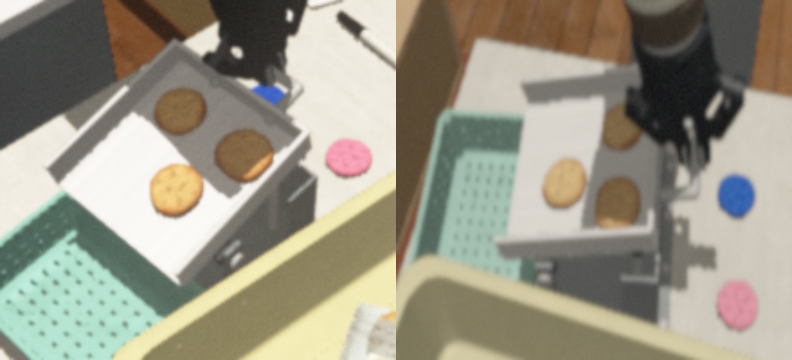

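The tray is lifted about 0.2 rad and held by the handle, with all three biscuits still in the tray (scene half at (180,110), (243,155), (176,190)). I raise it more slowly from here.

```bash
python3 -m jog '[0.001,-0.005,0.007,0.02,0.002,0,0.001,-0.009,0.013,0.035,0.004,0,0.001,-0.011,0.0145,0.04,0.005,0,0.0015,-0.0125,0.0165,0.045,0.0055,0,0.0015,-0.0125,0.0165,0.045,0.0055,0,0.0017,-0.014,0.018,0.05,0.006,0,0.0017,-0.014,0.018,0.05,0.006,0,0.002,-0.0153,0.02,0.055,0.0065,0,0.002,-0.0153,0.02,0.055,0.0065,0,0.002,-0.0168,0.0216,0.06,0.007,0]'
cat > m.py <<'E'
from h import *
import sys
np.set_printoptions(precision=3,suppress=True)
im,d=snap("scene","sc"+sys.argv[1])
for r in bot.find_in("biscuit_a","scene"):
    p=w("scene",r["at"])
    if p[1]<.02 and p[0]<.7: print(round(r["confidence"],2),p)
E
python3 m.py 7
```

```text
clock: 7.43
eef_pos: [0.5448, 0.0304, 0.2287]
tool_rot: [-0.057, 0.986, 0.159, -0.01]
ft_force: [4.3, -4.5, -3.3]
grip_width: 0.0094
grasp_force: 59.3
0.89 [ 0.6   -0.028  0.146]
0.81 [ 0.517 -0.046  0.147]
0.7 [ 0.58  -0.096  0.122]
```

```bash
python3 -m jog '[0.0002,-0.0015,0.0017,0.005,0.0006,0,0.0002,-0.0015,0.0017,0.005,0.0006,0,0.0004,-0.003,0.0034,0.01,0.0012,0,0.0004,-0.003,0.0034,0.01,0.0012,0,0.0006,-0.0046,0.005,0.015,0.0018,0,0.0006,-0.0046,0.005,0.015,0.0018,0,0.0008,-0.0062,0.0067,0.02,0.0024,0,0.0008,-0.0062,0.0067,0.02,0.0024,0,0.001,-0.0077,0.0084,0.025,0.003,0,0.001,-0.0077,0.0084,0.025,0.003,0]'; python3 m.py 8
```

```text
clock: 8.37
eef_pos: [0.5456, 0.0241, 0.2356]
tool_rot: [-0.056, 0.981, 0.184, -0.011]
ft_force: [4.6, -4.1, -3.1]
grip_width: 0.0095
grasp_force: 59.3
0.97 [ 0.581 -0.097  0.126]
0.74 [ 0.517 -0.05   0.152]
0.56 [ 0.596 -0.029  0.152]
0.37 [ 0.575 -0.07   0.126]
```

```bash
python3 -m jog '[0.0002,-0.0016,0.0016,0.005,0.0006,0,0.0002,-0.0016,0.0016,0.005,0.0006,0,0.0004,-0.0032,0.0032,0.01,0.0012,0,0.0004,-0.0032,0.0032,0.01,0.0012,0,0.0006,-0.0048,0.0048,0.015,0.0018,0,0.0006,-0.0048,0.0048,0.015,0.0018,0,0.0008,-0.0065,0.0063,0.02,0.0024,0,0.0008,-0.0065,0.0063,0.02,0.0024,0,0.001,-0.0081,0.0079,0.025,0.003,0,0.001,-0.0081,0.0079,0.025,0.003,0]'; python3 m.py 9
```

```text
clock: 9.3
eef_pos: [0.5464, 0.0176, 0.2418]
tool_rot: [-0.056, 0.976, 0.209, -0.013]
ft_force: [3.7, -4.1, -2.7]
grip_width: 0.0096
grasp_force: 59.3
0.8 [ 0.518 -0.048  0.153]
0.67 [ 0.599 -0.03   0.157]
0.57 [ 0.583 -0.096  0.125]
```

```bash
python3 -m jog '[0.0002,-0.0017,0.0015,0.005,0.0006,0,0.0002,-0.0017,0.0015,0.005,0.0006,0,0.0004,-0.0034,0.003,0.01,0.0012,0,0.0004,-0.0034,0.003,0.01,0.0012,0,0.0006,-0.0051,0.0046,0.015,0.0018,0,0.0006,-0.0051,0.0046,0.015,0.0018,0,0.0008,-0.0068,0.0061,0.02,0.0024,0,0.0008,-0.0068,0.0061,0.02,0.0024,0,0.001,-0.0085,0.0075,0.025,0.003,0,0.001,-0.0085,0.0075,0.025,0.003,0]'; python3 m.py 10
```

```text
clock: 10.23
eef_pos: [0.5472, 0.0109, 0.2478]
tool_rot: [-0.056, 0.971, 0.234, -0.015]
ft_force: [4.4, -3.6, -3.7]
grip_width: 0.0096
grasp_force: 59.3
0.62 [ 0.518 -0.051  0.154]
0.61 [ 0.581 -0.101  0.126]
0.6 [ 0.599 -0.036  0.161]
```

```bash
python3 -m jog '[0.0002,-0.0018,0.0014,0.005,0.0006,0,0.0002,-0.0018,0.0014,0.005,0.0006,0,0.0004,-0.0036,0.0028,0.01,0.0012,0,0.0004,-0.0036,0.0028,0.01,0.0012,0,0.0006,-0.0054,0.0042,0.015,0.0018,0,0.0006,-0.0054,0.0042,0.015,0.0018,0,0.0006,-0.0054,0.0042,0.015,0.0018,0,0.0006,-0.0054,0.0042,0.015,0.0018,0]'; python3 m.py 11
```

```text
clock: 11.0
eef_pos: [0.5477, 0.0067, 0.2511]
tool_rot: [-0.055, 0.967, 0.248, -0.015]
ft_force: [4.0, -3.8, -4.5]
grip_width: 0.0096
grasp_force: 59.4
0.98 [ 0.602 -0.047  0.152]
0.78 [ 0.521 -0.064  0.155]
0.57 [ 0.582 -0.107  0.118]
```

They are creeping now. I raise 0.01 more, hold and watch.

```bash
python3 -m jog '[0.0002,-0.0018,0.0014,0.005,0.0006,0,0.0002,-0.0018,0.0014,0.005,0.0006,0,0.0002,-0.0018,0.0014,0.005,0.0006,0,0.0002,-0.0018,0.0014,0.005,0.0006,0,0.0002,-0.0018,0.0014,0.005,0.0006,0,0.0002,-0.0018,0.0014,0.005,0.0006,0,0.0002,-0.0018,0.0014,0.005,0.0006,0,0.0002,-0.0018,0.0014,0.005,0.0006,0]'; python3 m.py 12
```

```text
clock: 11.77
eef_pos: [0.5479, 0.0053, 0.2523]
tool_rot: [-0.055, 0.966, 0.253, -0.016]
ft_force: [3.1, -3.4, -3.2]
grip_width: 0.0093
grasp_force: 59.4
0.96 [ 0.531 -0.162  0.099]
0.73 [ 0.598 -0.21   0.015]
0.61 [ 0.612 -0.144  0.1  ]
```

```bash
python3 -m jog '[0,0,0,0,0,0,0,0,0,0,0,0,0,0,0,0,0,0,0,0,0,0,0,0,0,0,0,0,0,0,0,0,0,0,0,0,0,0,0,0,0,0,0,0,0,0,0,0]'; python3 m.py 13
python3 - <<'E'
from h import *
snap("side","side13")
for c in("side","scene"):
    for r in bot.find_in("biscuit_a","side")if c=="side" else[]:
        p=w(c,r["at"]); print(c,round(r["confidence"],2),p.round(3)) if p[1]<.02 and p[0]<.7 else 0
    for r in bot.tip_of("catch_basket",c): print(c,"basket",w(c,r["at"]).round(3))
a=cv2.imread("pics/sc13.png")[150:360,140:400];b=cv2.imread("pics/side13.png")[130:280,180:400]
cv2.imwrite("pics/c13.png",np.hstack([cv2.resize(a,(420,340)),cv2.resize(b,(380,340))]))
E
```

```text
clock: 12.53
eef_pos: [0.5479, 0.0053, 0.2523]
tool_rot: [-0.055, 0.966, 0.253, -0.016]
ft_force: [3.4, -3.5, -4.4]
grip_width: 0.0095
grasp_force: 59.4
0.82 [ 0.544 -0.227  0.019]
0.64 [ 0.618 -0.156  0.029]
side 0.74 [ 0.55  -0.223  0.017]
side 0.71 [ 0.591 -0.21   0.016]
side basket [ 0.572 -0.208 -0.005]
scene basket [ 0.572 -0.208 -0.001]
```

View pics/c13.png

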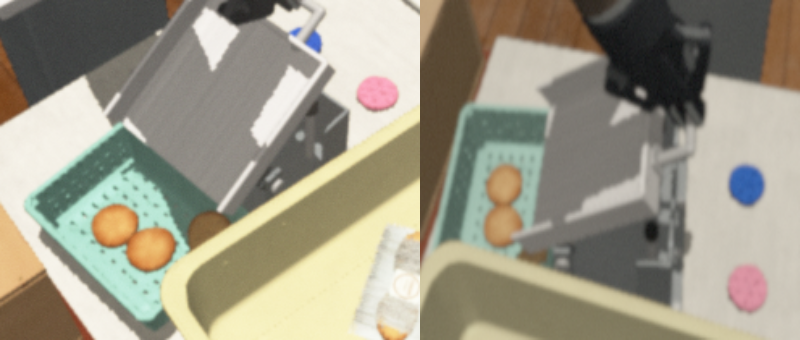

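The tray is empty. Two biscuits lie flat in the basket at (116,225) and (151,249), and a third is in the near corner at (208,230), inside the wall. I lower partway, slowly, then check the third while the tray is still above 0.1 rad.

```bash
python3 -m jog '[-0.0006,0.0054,-0.0042,-0.015,-0.0018,0,-0.001,0.0088,-0.0071,-0.025,-0.003,0,-0.0015,0.0123,-0.0101,-0.035,-0.0042,0,-0.0019,0.0156,-0.0132,-0.045,-0.0054,0,-0.0023,0.0189,-0.0163,-0.055,-0.0066,0,-0.0026,0.0222,-0.0195,-0.065,-0.0078,0,-0.003,0.0253,-0.0228,-0.075,-0.009,0,-0.0034,0.0285,-0.0261,-0.0845,-0.01,0,-0.0038,0.0315,-0.0295,-0.0945,-0.0114,0,-0.0041,0.0345,-0.033,-0.1045,-0.0126,0]'; python3 m.py 14
python3 - <<'E'
from h import *
np.set_printoptions(precision=3,suppress=True)
for r in bot.tip_of("biscuit_a","scene"):
    p=w("scene",r["at"])
    if p[1]<-.13 and p[0]<.7: print(round(r["confidence"],2),p)
im,d=bot.camera("scene");k=bot.calibration("scene");K=k["intrinsics"]
hsv=cv2.cvtColor(im,cv2.COLOR_RGB2HSV)
m=(hsv[:,:,0]<22)&(hsv[:,:,1]>90)&(d>0)
n,L,st,_=cv2.connectedComponentsWithStats(m.astype(np.uint8))
for i in range(1,n):
    v,u=np.nonzero(L==i);z=d[v,u]
    p=(np.c_[(u-K[0,2])/K[0,0]*z,-(v-K[1,2])/K[1,1]*z,-z,np.ones_like(z)]@k["pose"].T)[:,:3]
    c=p.mean(0)
    if len(v)>40 and .4<c[0]<.7 and -.32<c[1]<0: print(len(v),c,u.mean(),v.mean(),np.percentile(p[:,2],[5,95]))
a=cv2.imread("pics/sc14.png")[200:360,150:310];cv2.imwrite("pics/c14.png",cv2.resize(a,(600,600),interpolation=2))
E
```

```text
clock: 13.67
eef_pos: [0.5445, 0.0328, 0.226]
tool_rot: [-0.057, 0.987, 0.149, -0.009]
ft_force: [4.2, -4.3, -3.6]
grip_width: 0.0094
grasp_force: 59.5
0.67 [ 0.618 -0.154  0.03 ]
0.64 [ 0.595 -0.213  0.014]
0.55 [ 0.548 -0.23   0.019]
0.95 [ 0.591 -0.21   0.013]
0.84 [ 0.624 -0.15   0.021]
0.75 [ 0.543 -0.227  0.018]
1216 [ 0.571 -0.218  0.016] 222.24013157894737 296.4078947368421 [0.014 0.019]
386 [ 0.619 -0.155  0.028] 267.2279792746114 290.52331606217615 [0.018 0.037]
```

View pics/c14.png

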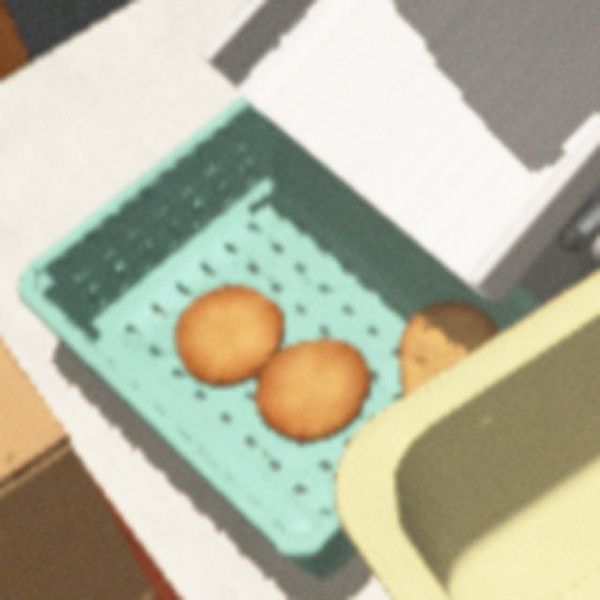

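The third biscuit leans on the inside of the near wall, with its origin near (0.62, −0.15, 0.02). That is inside the basket limits. I lower the rest of the way.

```bash
python3 -m jog '[-0.0004,0.0029,-0.0035,-0.01,-0.001,0,-0.0007,0.0057,-0.007,-0.02,-0.0023,0,-0.001,0.0085,-0.0107,-0.03,-0.0035,0,-0.0014,0.0112,-0.0143,-0.04,-0.0047,0,-0.0017,0.0138,-0.0181,-0.05,-0.006,0,-0.002,0.0163,-0.0219,-0.0596,-0.007,0,-0.0023,0.0188,-0.0257,-0.0696,-0.0083,0,-0.0026,0.0212,-0.0296,-0.0795,-0.0095,0,-0.0028,0.0235,-0.0335,-0.0894,-0.0107,0,-0.0031,0.0257,-0.0375,-0.0994,-0.0118,0]'
python3 -m jog '[-0.0003,0.0022,-0.004,-0.01,-0.0012,0,-0.0005,0.0043,-0.0081,-0.02,-0.0024,0,-0.0008,0.0063,-0.0122,-0.03,-0.0036,0,-0.0009,0.0073,-0.0143,-0.035,-0.004,0,-0.001,0.0082,-0.0163,-0.04,-0.0048,0,-0.0011,0.0091,-0.0184,-0.045,-0.0054,0,-0.0012,0.01,-0.0205,-0.05,-0.006,0,-0.0012,0.01,-0.0205,-0.05,-0.006,0,-0.0012,0.01,-0.0205,-0.05,-0.006,0]'
```

```text
clock: 14.7
eef_pos: [0.542, 0.0532, 0.1962]
tool_rot: [-0.057, 0.997, 0.05, -0.003]
ft_force: [3.7, -5.4, -2.2]
grip_width: 0.0094
grasp_force: 59.7
clock: 15.45
eef_pos: [0.541, 0.0612, 0.1802]
tool_rot: [-0.057, 0.998, -0.0, 0.0]
ft_force: [3.7, -5.6, -1.5]
grip_width: 0.0099
grasp_force: 59.7
```

```bash
python3 -m jog '[0,0,-0.001,0,0,0,0,0,-0.002,0,0,0,0,0,-0.0025,0,0,0,0,0,-0.0025,0,0,0]'; python3 -m jog '[0,0,0,0,0,0,0,0,0,0,0,0,0,0,0,0,0,0,0,0,0,0,0,0]' -0.5
```

```text
clock: 15.78
eef_pos: [0.541, 0.0612, 0.1801]
tool_rot: [-0.057, 0.998, 0.0, 0.001]
ft_force: [0.2, -6.0, 8.7]
grip_width: 0.0098
grasp_force: 60.9
clock: 16.12
eef_pos: [0.5403, 0.0621, 0.1775]
tool_rot: [-0.058, 0.998, 0.002, -0.001]
ft_force: [-1.1, 0.5, 0.0]
grip_width: 0.0216
grasp_force: 0.0
```

Pressing down met the rests (8.7 N), and the fingers came open without contact. I rise straight up, slowly at first.

```bash
python3 -m jog '[0,0,0.005,0,0,0,0,0,0.015,0,0,0,0,0,0.03,0,0,0,0,0,0.05,0,0,0,0,0,0.08,0,0,0,0,0,0.11,0,0,0,0,0,0.14,0,0,0,0,0,0.14,0,0,0,0,0,0.14,0,0,0]'; python3 m.py 15
python3 - <<'E'
from h import *
snap("wrist","w15");snap("side","side15")
for c in("scene","side","wrist"):
    for l in("tray_handle","tray_lip","catch_basket"):
        for r in bot.tip_of(l,c)[:1]: print(c,l,w(c,r["at"]).round(3))
d=bot.camera("wrist")[1];k=bot.calibration("wrist");K=k["intrinsics"]
v,u=np.nonzero(d>0);z=d[v,u]
p=(np.c_[(u-K[0,2])/K[0,0]*z,-(v-K[1,2])/K[1,1]*z,-z,np.ones_like(z)]@k["pose"].T)[:,:3]
b=p[(abs(p[:,1]-.0614-.119*(p[:,0]-.54))<.005)&(abs(p[:,0]-.525)<.02)&(p[:,2]>.1)&(p[:,2]<.15)]
print("bar top",b.mean(0).round(4),len(b))
a=cv2.imread("pics/sc15.png")[150:360,140:400];b=cv2.imread("pics/side15.png")[130:280,180:400]
cv2.imwrite("pics/c15.png",np.hstack([cv2.resize(a,(420,340)),cv2.resize(b,(380,340))]))
E
```

```text
clock: 16.87
eef_pos: [0.542, 0.0616, 0.2923]
tool_rot: [-0.057, 0.998, 0.001, 0.002]
ft_force: [-0.0, -0.5, -0.1]
grip_width: 0.0216
grasp_force: 0.0
0.83 [ 0.618 -0.15   0.03 ]
0.76 [ 0.595 -0.211  0.013]
0.73 [ 0.547 -0.229  0.018]
scene tray_handle [0.541 0.057 0.114]
scene tray_lip [ 0.565 -0.156  0.116]
scene catch_basket [ 0.571 -0.207 -0.004]
side tray_handle [0.539 0.06  0.116]
side tray_lip [ 0.568 -0.153  0.116]
side catch_basket [ 0.57  -0.209 -0.004]
wrist tray_handle [0.541 0.061 0.117]
wrist tray_lip [ 0.567 -0.156  0.11 ]
wrist catch_basket [ 0.563 -0.103 -0.001]
bar top [0.5247 0.0597 0.1224] 745
```

View pics/c15.png

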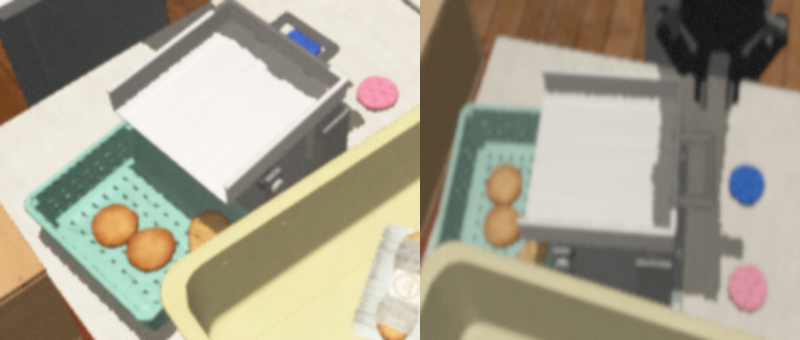

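The tray lies level: bar top at 0.122 m, as at the start. It is empty, the gripper is clear, all three biscuits are in the basket, and the basket has not moved.

```bash
python3 -c "
from workcell import bot;print(bot.job_done())"
```

```text
the job is handed in; nothing more can be done
None
```

I handed the job in at about 17 s: all three biscuits are in the basket (one leaning against its inner wall), the tray is home on its rests, the basket has not moved and the gripper is clear; no verdict was returned.

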